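# Push the parts tub home and snap its clamp over

## Robot

A 6-joint arm with a two-finger parallel gripper is mounted at the origin on the work surface. World frame = base frame: x ahead of the robot, y to its left, z up, the work surface at z = 0. Lengths are in m, angles in rad, forces in N, time in s.
With the tool pointing down it reaches from about 0.325 to 0.9 m from the base axis. Payload 6.1 kg.
Tool frame: the origin (TCP) lies midway between the tips of the shut fingers; the grasp point (between the pads) lies 19 mm behind it; x points along the fingers, y is the direction in which the jaws open and shut, and the axes are right-handed (so a half turn about x gives the same grasp; the last joint's range is limited). The gripper opens to 85 mm and grips with 20 to 120 N. Pads are 22 mm wide; open, the fingers measure 114 mm over their backs; the gripper's body (76 mm by 85 mm) begins 54 mm behind the grasp point. The pads swing forward as they close: fully open they stand 13 mm farther back than shut.
Start: joints at [-1.308, 0.22, 1.526, -0, 1.395, -0.126], TCP at [0.237, -0.578, 0.205] pointing down, gripper open.
Joint ranges: [-2.98, 2.98], [-0.91, 2.08], [0.09, 2.57], [-1.24, 4.39], [0.2, 2.65], [-2.68, 2.68]. Speed limits (rad/s): [2.57, 2.57, 3.01, 3.14, 3.14, 3.14].

## Interface

Orientations are given as [roll, pitch, yaw] about the fixed x, y, z axes, in that order (R = Rz(yaw) Ry(pitch) Rx(roll)).
In Python, from plant import movep, move_l, set_joints, gripper_to, hold, inverse_kinematics, observe, get_image, get_calibration, Unreachable, job_done gives the robot as it stands. Calls block until the motion is done:
- movep(position, orientation): joint-space move of the TCP to a pose.
- move_l(position, feed=0.15, rotation=None, max_force=None): straight line of the TCP; rotation=None keeps the orientation; feed is the mean speed in m/s. With max_force (N) it stops when the force on the tool has changed by that much, and returns True; else False.
- set_joints(angles): joint-space move.
- gripper_to(opening, f_grip=None): finger opening in m; f_grip is the grip in N (None keeps the last); returns when the fingers have stopped.
- hold(seconds).
- inverse_kinematics(position, orientation): joint angles nearest the present ones, or None.
- observe(): the state.
- get_image(name): name is "scene" or "top" or "wrist"; returns (picture, depth): 400x640x3 uint8, red, green, blue; 400x640 float32, m along the optical axis (not along the pixel's ray), 0 where there is no reading.
- get_calibration(name): a dict with "intrinsics" (3x3 intrinsics, pixels), "dist_coeffs" ([k1, k2, p1, p2, k3] as OpenCV has them; the pictures are not rectified), "world_from_camera" (4x4, takes a point from camera to world coordinates). Camera axes: x right, y down, z forward; pixel columns grow to the right and rows downward; lengths in m; the calibration is good to about 2 mm. A picture is of the moment at which its call begins: read the wrist's pose just before it. get_calibration takes no time and is no camera call; for the wrist camera it gives the pose at the moment of the call.
A pose or a line that the arm cannot do raises Unreachable and nothing moves.
- job_done(): hands the job in, once; it reports no verdict.
The state is a dict: "time_s": time; "q": joint angles; "joint_velocities": joint speeds; "joint_torque": joint torques, N m; "eef_pos": TCP position; "tcp_rot": TCP orientation; "ft_force": force on the tool from outside, world axes, zero at the start; "torque": the same for the moment, N m; "opening": finger opening in m.
Only numpy, scipy, OpenCV 4.12 (cv2) and the standard library are available. Lean on these libraries where they do the work, as an engineer would, in place of code of your own. Each camera call takes 0.05 s, during which the arm holds its last target. There are 200 camera calls.

## Task

Push the white parts tub along its nest, sliding and never lifting it, until it sits fully home against the end stop; then push the clamp's T-handle over past centre so the clamp snaps down and its rubber foot presses on the tub's rim. Leave the jar, the steel collar and the roller standing where they are.

Things in the scene. Friction and masses are not known exactly. Their poses are not given: they have to be found in the camera images.
- nest: Fixed aluminium plate on the deck, x -75..75, y -150..130 mm, 12 mm thick, carrying rails, stop and clamp. Origin at deck level under the tub's home centre; +y = the way the tub is pushed home. Rails y -145..45, inner faces x = +-53.5, tops z 32 mm; the -y end is open. Stop face y 40, top z 37 mm. Clamp bracket y 55..105, x -30..30, up to z 96 mm.
- tub_home (a point): Point on the nest's sliding face where the centre of the tub's underside is when home (nest x 0, y 0, z 12 mm); axes as the nest.
- tub: Loose open-topped white plastic tub, 100 mm (x, across the rails) by 80 mm (y, along them) by 60 mm high, walls 4 mm, about 0.18 kg. Origin at the centre of its underside. Starts on the plate between the rails, 50 to 90 mm short of home (nest -y), axes near the nest's. Its outer -y wall is free to push; it slides at a few newtons.
- clamp (a joint): Angle of the one-piece clamp lever about its hinge (axis along nest x). 0 = open: T-handle leans away from the tub (nest +y). Grows as the handle goes towards the tub (-y); about 1.30 = clamped on the rim; stops at 1.36 if no tub is there. A spring holds it at both ends; past about 0.6 it snaps over by itself. Needs about 3 to 7 N at the handle.
- clamp_hinge (a point): Hinge axis of the clamp: nest x 0, y 75, z 84 mm; axes as the nest.
- clamp_tip (a point): Centre of the T-handle's black crossbar, which runs along nest x, 60 mm long, 16 mm in diameter, 90 mm from the hinge on a 12 mm stem. Open, it is at about nest y 131, z 155 mm with free space beyond it (+y); midway it passes over the hinge at z 174 mm; clamped, about y 21, z 156 mm.
- pad: Rubber foot on the end of the clamp arm, a cylinder 16 mm in diameter and 10 mm thick; origin at the centre of the face that presses. Clamped, it lies on the tub's +y rim at nest y 34, z 72 mm; open, it is raised at about nest y 52, z 120 mm.
- jar: Bystander: capped jar of 44 mm diameter, 62 mm high, standing near the nest; origin at the centre of its underside.
- collar: Bystander: steel collar 50 mm in diameter with a 24 mm bore, 22 mm high, lying flat near the nest; origin at the centre of its underside.
- roller: Bystander: waisted aluminium roller 40 mm in diameter, 50 mm high, standing near the nest; origin at the centre of its underside.
Mind the look-alikes: they are no part of the job. What is meant by the tub is not blue, and is the larger of those in its own colour.

How it is judged:
On the way, in this order (a step that is already met when the one before it is completed fails the run):
1. the tub is home against the stop (within 5 mm) with the clamp still open (y of tub in the frame of tub_home above -0.005 m and value of joint clamp below 0.3 rad), for 0.2 s.
2. the clamp has snapped over and its foot presses on the tub (value of joint clamp above 1.2 rad and contact force between pad and tub above 1 N), for 0.2 s.
At the end, for the whole second after the job is handed in: The tub stands flat on the nest within 5 mm of the end stop, at rest; the clamp lever is over (joint above 1.2 rad) and its rubber foot presses on the tub's rim with more than 1 N (all of step 2 and y of tub in the frame of tub_home between -0.005 and 0.004 m and z of tub in the frame of tub_home below 0.003 m and angle between tub's own z axis and vertical below 0.05 rad and linear speed of tub below 0.01 m/s); the robot touches nothing.
It fails at once if the tub is lifted more than 15 mm or tipped over 0.3 rad (z of tub in the frame of tub_home above 0.015 m or angle between tub's own z axis and vertical above 0.3 rad).
It fails at once if the jar, collar or roller is moved more than 20 mm or tipped (distance of any of jar, collar, roller from where it was at the start of the episode above 0.02 m or angle between any of jar, collar, roller's own z axis and vertical above 0.3 rad).
It also fails if it takes over 45 s, if anything falls off the work surface, if the arm or the gripper's body presses on something with over 40 N, if the wrist force passes 120 N, or if a joint passes its speed limit or range.

## Working session

There is one attempt and no reset: what is moved stays moved. The work goes in short steps, each a Python script; the robot and the scene stay as the last script left them, time stands still between calls to the robot, and variables do not carry over. Pictures are saved under pics/ and viewed, about 8 in all and at most 12, crops included, and the job is handed in when it is done.

```bash
mkdir -p pics; ls; cat > h.py <<'E'
import numpy as np, cv2
from plant import *
def snap(n,f):
    c=get_calibration(n); im,d=get_image(n)
    cv2.imwrite(f'pics/{f}.png',im[:,:,::-1]); np.savez(f'{f}.npz',im=im,d=d,K=c['intrinsics'],D=c['dist_coeffs'],T=c['world_from_camera'])
def pt(f,u,v,z=None):
    """world point of pixel by depth, or by plane z"""
    s=np.load(f+'.npz'); r=cv2.undistortPoints(np.array([[[u,v]]],float),s['K'],s['D'])[0,0]; r=np.append(r,1)
    T=s['T']
    if z is None:
        p=s['d'][int(v)-1:int(v)+2,int(u)-1:int(u)+2]; k=np.median(p[p>0])
    else: k=(z-T[2,3])/(T[:3,:3]@r)[2]
    return T[:3,:3]@(r*k)+T[:3,3]
E
python3 - <<'E'
from h import *
np.set_printoptions(precision=3,suppress=True)
snap('top','top1'); snap('scene','scene1')
o=observe();print(o['time_s'],o['tcp_rot'])
for n in('top','scene'):print(get_calibration(n)['world_from_camera'])
E
```

```text
pics
0.1 [-1.714  1.569  1.816]
[[-0.025 -0.987  0.157  0.456]
 [-0.999  0.028  0.017  0.009]
 [-0.021 -0.156 -0.988  0.74 ]
 [ 0.     0.     0.     1.   ]]
[[-0.594  0.488 -0.639  1.061]
 [ 0.804  0.361 -0.472  0.375]
 [ 0.001 -0.795 -0.607  0.564]
 [ 0.     0.     0.     1.   ]]
```

View pics/top1.png

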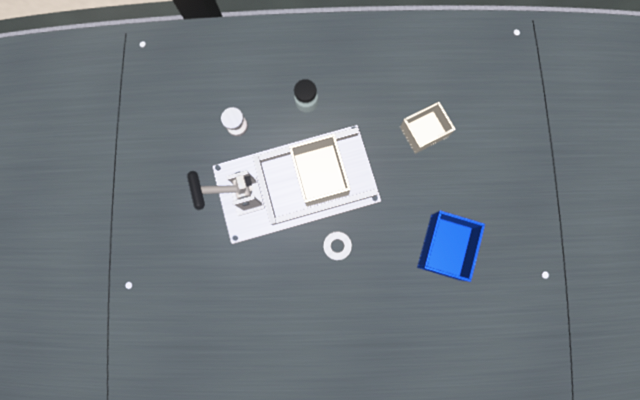

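View pics/scene1.png

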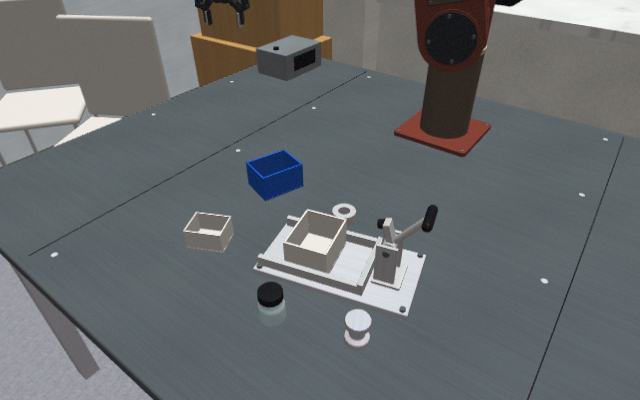

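Top view: nest corners at about (213,166), (357,127), (380,200) and (233,243). The tub spans about (292..348, 137..205) and the T-bar is near (196,190). The jar is at (305,92), roller at (233,120), collar at (337,246). I'll enlarge the top view to get the corners more exactly.

```bash
python3 - <<'E'
from h import *
im=cv2.imread('pics/top1.png')[110:255,180:390]
cv2.imwrite('pics/c1.png',cv2.resize(im,None,fx=3.8,fy=3.8,interpolation=cv2.INTER_CUBIC))
E
```

```text
(no output)
```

View pics/c1.png

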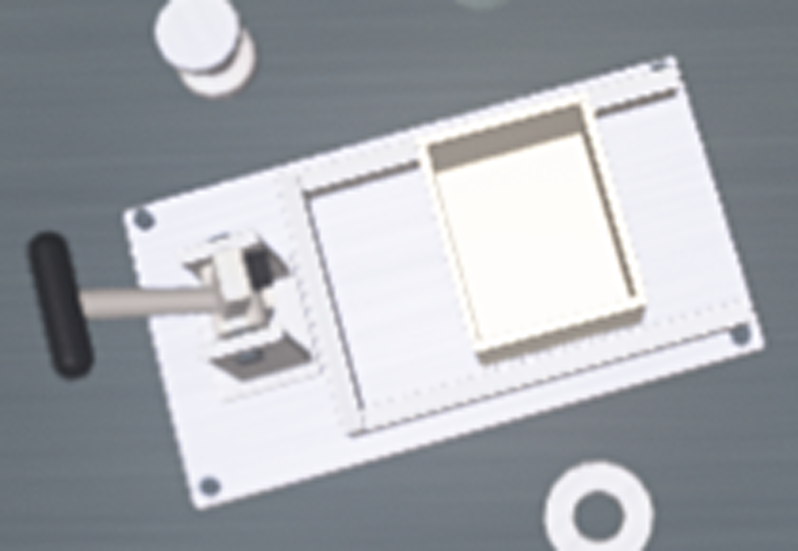

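In the crop, the plate corners are (125,213), (677,57), (764,348), (197,508). The tub rim corners are (418,145), (588,100), (643,303), (478,350), and the T-bar centre is about (60,305).

```bash
python3 - <<'E'
from h import *
np.set_printoptions(precision=4,suppress=True)
w=lambda u,v,z:pt('top1',180+u/3.8,110+v/3.8,z)
P=np.array([w(u,v,.012) for u,v in[(125,213),(677,57),(764,348),(197,508)]])
N=np.array([[75,130],[75,-150],[-75,-150],[-75,130]])/1000
A=N-N.mean(0);B=P[:,:2]-P[:,:2].mean(0)
yaw=np.arctan2((A[:,0]*B[:,1]-A[:,1]*B[:,0]).sum(),(A*B).sum())
R=np.array([[np.cos(yaw),-np.sin(yaw)],[np.sin(yaw),np.cos(yaw)]])
t=P[:,:2].mean(0)-R@N.mean(0)
print('yaw',yaw,'t',t,'res',(P[:,:2]-N@R.T-t)*1000)
nest=lambda p:(np.array(p)[:2]-t)@R
for u,v in[(418,145),(588,100),(643,303),(478,350)]:print('tub',nest(w(u,v,.072)))
print('bar',nest(w(60,305,.163)), 'depth pts')
for u,v in[(60,305),(430,160),(598,115)]:
  p=pt('top1',180+u/3.8,110+v/3.8);print(nest(p),p[2])
for n,u,v,z in[('jar',305,92,.062),('roller',233,118,.05),('collar',337,246,.022)]:
  p=pt('top1',u,v,z);print(n,p,nest(p))
np.savez('nest.npz',R=R,t=t,yaw=yaw)
from scipy.spatial.transform import Rotation as Ro
# candidate tool-down orientations
for k in(0,np.pi/2,-np.pi/2):
  for y,z in((-.16,.05),(0,.15),(.16,.2)):
    x=R@[0,y]+t
    for s in (k,):
      M=np.column_stack([[0,0,-1],[np.cos(yaw+s),np.sin(yaw+s),0],np.cross([0,0,-1],[np.cos(yaw+s),np.sin(yaw+s),0])])
      e=Ro.from_matrix(M).as_euler('xyz'); print(k,y,inverse_kinematics([*x,z],e))
E
```

```text
yaw 0.25008202213083447 t [0.5962 0.0776] res [[-0.7957 -0.36  ]
 [ 0.0223 -0.5279]
 [ 0.1955  1.123 ]
 [ 0.5778 -0.2351]]
tub [ 0.0488 -0.018 ]
tub [ 0.0478 -0.0967]
tub [-0.0474 -0.0943]
tub [-0.0477 -0.0193]
bar [-0.001   0.1291] depth pts
[-0.0015  0.1287] 0.16457220997796662
[ 0.0474 -0.0211] 0.04882114031252893
[ 0.0538 -0.1039] 0.023655176808465184
jar [0.753  0.0456 0.062 ] [ 0.144  -0.0698]
roller [0.7138 0.1762 0.05  ] [0.1383 0.0664]
collar [ 0.483  -0.0032  0.022 ] [-0.1296 -0.0504]
0 -0.16 [-0.2442  0.4033  1.6043 -0.      1.134  -0.4943]
0 0 [-0.0016  0.2076  1.6465 -0.      1.2876 -0.2517]
0 0.16 [ 0.2652  0.1722  1.5909 -0.      1.3785  0.0152]
1.5707963267948966 -0.16 [-0.2442  0.4033  1.6043  0.      1.134  -2.0651]
1.5707963267948966 0 [-0.0016  0.2076  1.6465 -0.      1.2876 -1.8225]
1.5707963267948966 0.16 [ 0.2652  0.1722  1.5909 -0.      1.3785 -1.5556]
-1.5707963267948966 -0.16 [-0.2442  0.4033  1.6043  0.      1.134   1.0765]
-1.5707963267948966 0 [-0.0016  0.2076  1.6465 -0.      1.2876  1.3191]
-1.5707963267948966 0.16 [ 0.2652  0.1722  1.5909 -0.      1.3785  1.586 ]<sys>:0: UserWarning: Gimbal lock detected. Setting third angle to zero since it is not possible to uniquely determine all angles.
```

```bash
cat >> h.py <<'E'
import os
from scipy.spatial.transform import Rotation as Ro
if os.path.exists('nest.npz'):
    _s=np.load('nest.npz'); NR,Nt,yaw=_s['R'],_s['t'],float(_s['yaw'])
    ORI=[np.pi-0,np.pi/2,0]
    _y=np.array([np.cos(yaw),np.sin(yaw),0]); ORI=Ro.from_matrix(np.column_stack([[0,0,-1],_y,np.cross([0,0,-1],_y)])).as_euler('xyz')
    W=lambda x,y,z:[*(NR@[x,y]+Nt),z]
    nestof=lambda p:np.round([*((np.array(p)[:2]-Nt)@NR),p[2]],4)
E
python3 - 2>/dev/null <<'E'
from h import *
gripper_to(0.045)
movep(W(0,-.135,.2),ORI)
move_l(W(0,-.135,.035),feed=.12)
f0=observe()['ft_force']
print(nestof(observe()['eef_pos']))
r=move_l(W(0,-.043,.035),feed=.04,max_force=14)
o=observe();print(r,nestof(o['eef_pos']),o['ft_force']-np.array(f0),o['time_s'])
snap('wrist','w1');snap('top','top2');snap('scene','scene2')
a=cv2.imread('pics/top2.png')[110:255,180:390];b=cv2.imread('pics/scene2.png')[180:325,240:450]
cv2.imwrite('pics/c2.png',cv2.resize(np.vstack([a,b]),None,fx=2,fy=2,interpolation=cv2.INTER_CUBIC))
E
```

```text
[ 0.0008 -0.1354  0.0361]
True [ 0.0002 -0.0501  0.0358] [ 1.9190175  -2.67146617  1.88505859] 6.4083
```

View pics/c2.png

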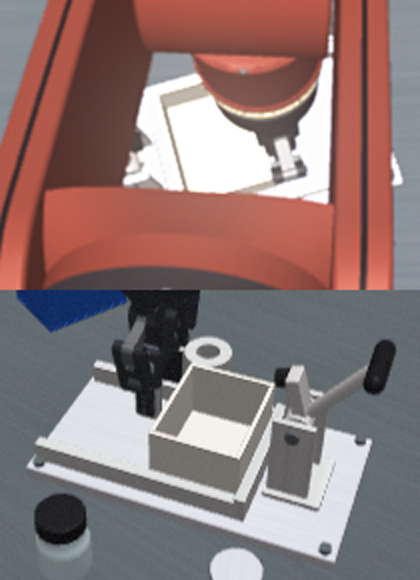

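The scene view shows the tub against the stop and the clamp open. The TCP stopped at -0.050, as expected. I'll nudge once more to confirm, then go to the clamp.

```bash
python3 - 2>/dev/null <<'E'
from h import *
r=move_l(W(0,-.040,.035),feed=.03,max_force=18)
o=observe();print(r,nestof(o['eef_pos']),o['ft_force']);hold(.3)
move_l(W(0,-.10,.035),feed=.1)
move_l(W(0,-.10,.30),feed=.25)
snap('wrist','w2')
gripper_to(0.0)
movep(W(0,.19,.30),ORI)
move_l(W(0,.19,.145),feed=.15)
r=move_l(W(0,.155,.145),feed=.05,max_force=12)
print('approach',r,nestof(observe()['eef_pos']))
if not r:
  r=move_l(W(0,.068,.147),feed=.06,max_force=25)
o=observe();print(r,nestof(o['eef_pos']),o['ft_force'],o['time_s'])
snap('scene','scene3')
b=cv2.imread('pics/scene3.png')[130:330,220:460]
cv2.imwrite('pics/c3.png',cv2.resize(b,None,fx=2.5,fy=2.5,interpolation=cv2.INTER_CUBIC))
E
```

```text
True [ 0.0005 -0.0502  0.0363] [ 1.57178959 -3.18882246  0.0472056 ]
approach False [-0.     0.155  0.145]
False [0.     0.0684 0.147 ] [-1.17399621 -1.06744238 -0.67766502] 14.2667
```

View pics/c3.png

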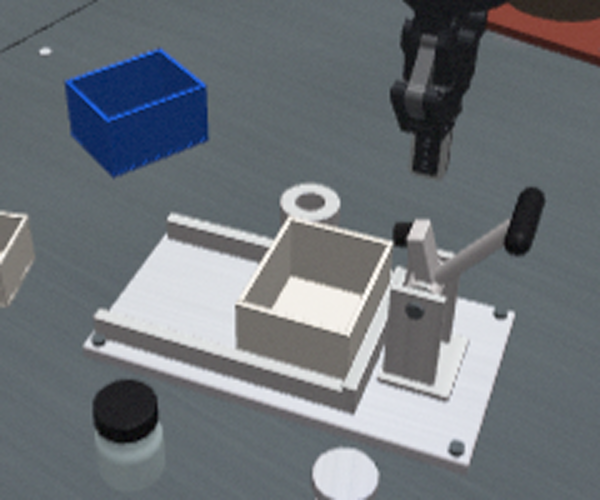

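The clamp is still open, so the finger missed the bar or slipped off it. I'll compare where the bar and fingertip actually are.

```bash
python3 - 2>/dev/null <<'E'
from h import *
o=observe();print(o['opening'],nestof(o['eef_pos']),o['tcp_rot'],o['ft_force'])
s=np.load('scene3.npz');C=np.linalg.inv(s['T'])
for p in [(0,.068,.147),(0,.131,.155),(0,.021,.156),(0,.075,.174)]:
  w=np.array(W(*p));q=cv2.projectPoints(w[None],cv2.Rodrigues(C[:3,:3])[0],C[:3,3],s['K'],s['D'])[0][0,0]
  print(p,q,'crop',(q-[220,130])*2.5)
for u,v in[(525,220),(430,160),(430,172),(425,240)]:
  print(u,v,nestof(pt('scene3',220+u/2.5,130+v/2.5)))
E
```

```text
0.0002477788967077192 [-0.      0.0684  0.147 ] [-2.90978185  1.57071351  2.05320646] [0.42371672 0.00738887 0.34815766]
(0, 0.068, 0.147) [389.2393212  212.39956218] crop [423.09830301 205.99890545]
(0, 0.131, 0.155) [430.08107368 218.02817   ] crop [525.20268419 220.07042501]
(0, 0.021, 0.156) [361.02431943 201.00787383] crop [352.56079857 177.51968457]
(0, 0.075, 0.174) [395.30321913 199.60847805] crop [438.25804782 174.02119513]
525 220 [0.0107 0.1317 0.1634]
430 160 [0.0145 0.0718 0.1935]
430 172 [0.0139 0.0725 0.1844]
425 240 [0.0067 0.0731 0.1259]
```

```bash
python3 - 2>/dev/null <<'E'
from h import *
snap('scene','scene4')
def proj(f,p):
  s=np.load(f+'.npz');C=np.linalg.inv(s['T']);w=np.array(W(*p))
  return cv2.projectPoints(w[None],cv2.Rodrigues(C[:3,:3])[0],C[:3,3],s['K'],s['D'])[0][0,0]
a=cv2.imread('pics/scene2.png');b=cv2.imread('pics/scene4.png')
def crop(im,f,p,z):
  q=proj(f,p);u,v=int(q[0]),int(q[1]);c=cv2.resize(im[v-60:v+40,u-50:u+50],None,fx=4,fy=4,interpolation=cv2.INTER_CUBIC)
  cv2.drawMarker(c,(int((q[0]-u+50)*4),int((q[1]-v+60)*4)),(0,0,255),0,12,1);print(u-50,v-60);return c
cv2.imwrite('pics/c4.png',np.hstack([crop(a,'scene2',(0,-.05,.0358),1),crop(b,'scene4',(0,.0684,.147),1)]))
o=observe();print(o['q'])
E
```

```text
270 185
339 152
[ 1.11265329e-01  2.00237404e-01  1.66081243e+00  5.85702356e-05
  1.28048438e+00 -1.39290257e-01]
```

View pics/c4.png

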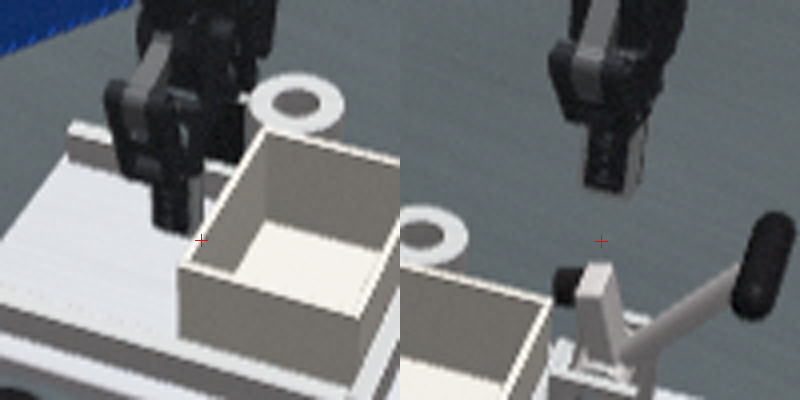

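```bash
python3 - 2>/dev/null <<'E'
from h import *
def proj(f,p):
  s=np.load(f+'.npz');C=np.linalg.inv(s['T']);w=np.array(W(*p))
  return cv2.projectPoints(w[None],cv2.Rodrigues(C[:3,:3])[0],C[:3,3],s['K'],s['D'])[0][0,0]
print('left seen', 270+178/4,185+232/4)
for x in(.03,.035):
 for z in(.036,.045,.065):print(x,z,proj('scene2',(x,-.05,z)))
print('right seen',339+212/4,152+190/4)
for z in(.147,.165,.175,.185):print(z,proj('scene4',(.01,.068,z)),proj('scene4',(-.01,.068,z)))
for f,pts in(('scene2',[(170,200),(178,228),(195,200)]),('scene4',[(195,160),(195,180),(205,188),(230,170)])):
  for u,v in pts:
    o=(270,185) if f=='scene2' else (339,152)
    print(f,u,v,nestof(pt(f,o[0]+u/4,o[1]+v/4)))
E
```

```text
left seen 314.5 243.0
0.03 0.036 [313.68020158 255.97097253]
0.03 0.045 [313.59543209 252.24940591]
0.03 0.065 [313.40266028 243.77883233]
0.035 0.036 [312.544051   257.83359229]
0.035 0.045 [312.4504156  254.10755577]
0.035 0.065 [312.23745477 245.6257307 ]
right seen 392.0 199.5
0.147 [387.51812953 216.11747078] [390.92277746 208.76256855]
0.165 [388.56350739 206.9358013 ] [391.99966346 199.66358419]
0.175 [389.15894922 201.70061491] [392.61267987 194.47872719]
0.185 [389.76522016 196.36621329] [393.23656782 189.197983  ]
scene2 170 200 [ 0.0365 -0.0483  0.091 ]
scene2 178 228 [ 0.0363 -0.0451  0.0761]
scene2 195 200 [ 0.0293 -0.0401  0.0878]
scene4 195 160 [0.0139 0.0651 0.1949]
scene4 195 180 [0.0127 0.0656 0.185 ]
scene4 205 188 [0.0125 0.0697 0.1823]
scene4 230 170 [0.0071 0.0772 0.189 ]
```

The fingertips are about 30 mm higher than the reported TCP, both here and during the tub push. Laterally they agree, so the finger passed over the bar. I'll redo the clamp push with the TCP at z 0.115, which clears the bracket whichever reading is right.

```bash
python3 - 2>/dev/null <<'E'
from h import *
move_l(W(0,.068,.22),feed=.2)
move_l(W(0,.19,.22),feed=.25)
move_l(W(0,.19,.115),feed=.15,max_force=10)
print(nestof(observe()['eef_pos']))
r=False
for y in np.arange(.16,.064,-.012):
  r=move_l(W(0,y,.115),feed=.06,max_force=25)
  o=observe();print(r,nestof(o['eef_pos']),np.round(o['ft_force'],1),o['time_s'])
  if r:break
snap('scene','scene5')
b=cv2.imread('pics/scene5.png')[130:330,220:460]
cv2.imwrite('pics/c5.png',cv2.resize(b,None,fx=2.5,fy=2.5,interpolation=cv2.INTER_CUBIC))
E
```

```text
[0.0009 0.1896 0.1161]
False [0.     0.1598 0.115 ] [ 0.2 -0.  -1. ] 17.025
False [1.000e-04 1.484e-01 1.151e-01] [-1.1  3.9  0.3] 17.375
False [0.0011 0.1367 0.1162] [-0.8  5.4  4.3] 17.725
False [0.0004 0.1239 0.1153] [1.5 3.2 1.9] 18.075
False [-0.0002  0.1115  0.1146] [1.6 1.9 1.1] 18.425
False [-0.0003  0.0992  0.1147] [-0.2  0.1 -0.2] 18.775
False [-1.000e-04  8.740e-02  1.149e-01] [-0.3 -0.1 -0.2] 19.125
False [0.     0.0755 0.115 ] [-0.2  0.1  0.7] 19.475
```

View pics/c5.png

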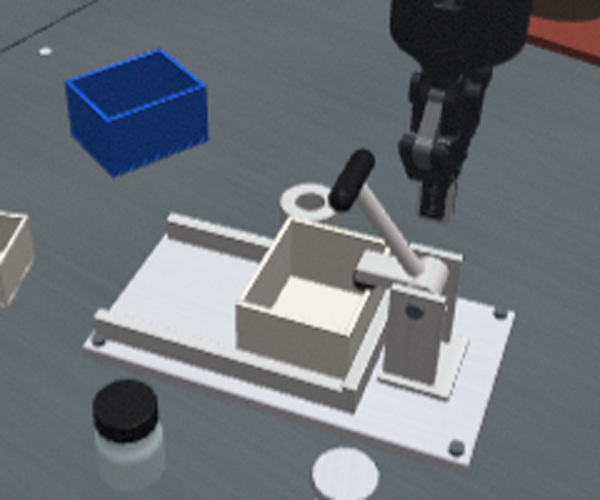

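The clamp snapped over. The bar at crop (352,180) matches the predicted clamped position of (353,178). I'll retreat clear and check from above.

```bash
python3 - 2>/dev/null <<'E'
from h import *
move_l(W(0,.17,.115),feed=.15)
move_l(W(0,.17,.30),feed=.25)
o=observe();q=list(o['q']);q[0]+=1.0;set_joints(q);hold(.3)
snap('top','top6')
im=cv2.imread('pics/top6.png')[80:265,170:390]
cv2.imwrite('pics/c6.png',cv2.resize(im,None,fx=3.2,fy=3.2,interpolation=cv2.INTER_CUBIC))
o=observe();print(o['time_s'],o['ft_force'])
E
```

```text
23.625 [ 0.23822484 -0.62805797  0.04817921]
```

View pics/c6.png

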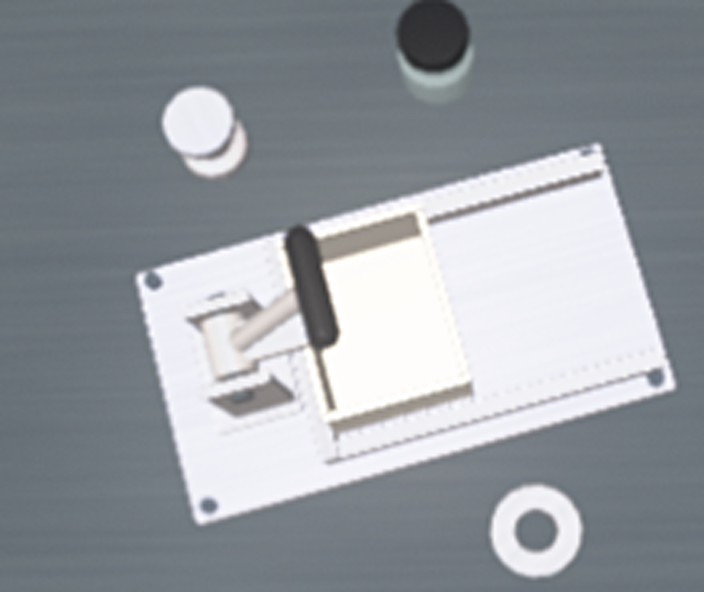

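The top view shows the tub against the stop, with its -y rim corners at crop (424,211) and (471,386). The bar is over the tub, and the bystanders look unmoved. I'll put numbers on these before handing in.

```bash
python3 - 2>/dev/null <<'E'
from h import *
w=lambda u,v,z:nestof(pt('top6',170+u/3.2,80+v/3.2,z))
for c in[(424,211),(471,386),(332,424),(281,238)]:print('rim',w(*c,.072))
print('bar',w(311,287,.164))
a,b=[cv2.imread(f'pics/{n}.png').astype(int) for n in('top1','top6')]
d=abs(a-b).max(2)
for n,u,v in(('jar',305,95),('roller',233,122),('collar',337,246)):print(n,d[v-20:v+20,u-18:u+18].max())
job_done()
E
```

```text
rim [ 0.0467 -0.0395  0.072 ]
rim [-0.0504 -0.0382  0.072 ]
rim [-0.0499  0.0363  0.072 ]
rim [0.0536 0.0374 0.072 ]
bar [-0.0009  0.0204  0.164 ]
jar 4
roller 3
collar 3
the job is handed in; nothing more can be done
```

The tub is home against the stop, the clamp has snapped over onto its rim, and the job is handed in at about 24 s of the 45 s allowed.

- **Tub:** I slid it along the nest with the fingers until it hit the stop, then nudged it again to confirm. In the last top view its -y rim is at nest y -38 to -40 mm (home is -40). The +y rim reads 36 to 37 mm against 40, but part of it is hidden under the handle. Both readings suggest the tub is within 5 mm of home.
- **Clamp:** The first push missed. The fingertips are about 30 mm higher than the reported TCP, so the finger passed over the crossbar without touching it. I pushed again 32 mm lower; the force peaked at about 7 N, then fell to zero as the clamp snapped over. The bar is now at nest y 20 mm, where 21 mm is expected when clamped.
- **Tub push height:** That same offset means I pushed the tub near its rim rather than low down. It still slid home and looks flat in the pictures.
- **Bystanders:** The jar, collar and roller look the same in the top pictures before and after, with pixel differences of 4 or less. The arm is clear of everything.
- **Not checked:** I couldn't measure the foot's force on the rim directly; I inferred it from the lever's position.

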